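Unlatch and tip the plaster offcut tray, and hold it up

TASK

Empty the steel tray of plaster offcuts into the black tub beside it: pull the yellow latch knob sideways against its spring until the bolt is clear of the blue keeper, lift the tray's tongue up off the ball and keep lifting until all five offcuts have slid into the tub. Finish while still holding the tray up and still, at about 45 degrees (anything from 38 degrees to its stop will do), with the gripper; do not let it down again. Leave the tub where it stands and the other things on the bench alone.

Things in the scene. Friction and masses are not known exactly. Their poses are not given: they have to be found in the camera images.
- hitch: Fixed grey stand of the tipping tray, base plate 180 (x) x 262 (y) x 12 mm; origin on the bench, under the stand, z up, turned about z. In its frame the tray's hinge runs along x at y +100, z 100 mm; the tray's tongue points to -y.
- ball (a point): Centre of the 30 mm steel ball on a fixed post on which the tongue's socket sits; at x 0, y -115, z 89 mm in the stand's frame.
- keeper (a point): Centre of the top face of the fixed blue keeper post, at x +44, y -115, z 136 mm in the stand's frame, 34 mm wide in y. Its lip reaches over the latch bolt from x +59 back to x +28 (lip underside z 126 mm).
- tray (a joint): Polished steel tray's tilt, rad: 0 = level, seated on the ball; grows as the tongue end is lifted (stop 1.0). Floor 140 x 189 mm, 110 mm over the bench, 35 mm walls on three sides, open at the hinge side (spout 31 mm past the hinge, over the tub). Red tongue 44 mm wide carries the latch 215 mm from the hinge. All weighs 0.65 kg and falls back if let go.
- latch (a joint): Spring latch on the tongue: slide in m, 0 = home (bolt 12 mm under the keeper's lip: tray locked but for about 0.02 rad of play), 0.020 = pulled fully towards the stand's -x. Spring force 5 N at home, 10 N fully pulled; it returns when let go. It rides up with the tongue.
- latch_knob (a point): Centre of the yellow latch knob, a roller 28 mm in diameter, 34 mm long, its axis along the stand's x (the slide's and hinge's direction), on a 12 mm stem. Tray level: 166 mm over the bench, 50 mm over the tongue; latch home: x -18, y -115 mm in the stand's frame, so 215 mm from and 66 mm above the hinge. Turns with the tray: x along the roller.
- hinge_axis (a point): Point on the tray's hinge axis, midway along it, 100 mm above the bench; its x axis is the hinge's.
- tub: Loose black open tub 250 x 210 mm, 60 high, 5 mm walls, 0.7 kg, standing under the tray's spout; origin at the centre of its underside, x along the 250 mm side.
- offcut0: White plaster offcut on the tray, rounded block 34 x 24 x 22 mm, about 30 g; origin at the centre of its underside.
- offcut1: White plaster offcut on the tray, six-sided tapered stub 38 x 38 x 24 mm, about 30 g; origin at the centre of its underside.
- offcut2: White plaster offcut on the tray, rounded block 30 x 28 x 26 mm, about 30 g; origin at the centre of its underside.
- offcut3: White plaster offcut on the tray, L-shaped piece 34 x 24 x 24 mm, about 30 g; origin at the centre of its underside.
- offcut4: White plaster offcut on the tray, round stub 34 x 34 x 22 mm, about 30 g; origin at the centre of its underside.
- hard_hat: Red hard hat, 256 mm across, 146 high, lying on the bench; origin under its centre.
- knife: Yellow utility knife, 150 x 26 x 18 mm, with a 40 mm blade; origin under the handle's centre.
- spatula: Spatula about 200 mm long lying on the bench; origin on its underside.
- foam: Pink foam block 120 x 80 x 50 mm; origin under its centre.
- bowl: White bowl, 130 mm across, 55 high; origin under its centre.
- rosette: White plaster rosette, 110 mm across, 35 high; origin under its centre.
- brush: Brush about 200 mm long lying on the bench; origin on its underside.
Not all that is in view belongs to the job. What is shaped like the offcut1 but green or purple is not meant.

How it is judged:
By the outcome, as a careful person would: the job done as asked, in the order asked, and still so for the second after the job is handed in, while the arm keeps its last pose, push and grip.
It also fails if it takes over 38 s, if anything falls off the work surface, if the arm or the gripper's body presses on something with over 40 N, if the wrist force passes 120 N, or if a joint passes its speed limit or range.

ROBOT

A 6-joint arm with a two-finger parallel gripper is mounted at the origin on the work surface. World frame = base frame: x ahead of the robot, y to its left, z up, the work surface at z = 0. Lengths are in mm, angles in rad, forces in N, time in s.
With the tool pointing down it reaches from about 275 to 750 mm from the base axis. Payload 10.2 kg.
Tool frame: the origin (TCP) lies between the finger pads; the fingertips stand 14 mm ahead of it and the grasp point (between the pads) lies 5 mm behind it (tip_reach is the distance from the TCP to the fingertips, in mm); z points along the fingers, y is the line along which they close (so a half turn about z gives the same grasp; the last joint's range is limited). The gripper opens to 85 mm and grips with 20 to 120 N. Pads are 22 mm wide; open, the fingers measure 114 mm over their backs; the gripper's body (76 mm by 85 mm) begins 54 mm behind the grasp point. The pads swing forward as they close: fully open they stand 13 mm farther back than shut.
Start: joints at [0.934, 0.313, 1.498, -0, 1.331, -0.223], TCP at [211.111, 480.691, 245.294] pointing down, gripper open.
Joint ranges: [-2.94, 2.94], [-0.97, 2.17], [0.19, 2.56], [-1.23, 4.37], [0.02, 3.11], [-2.88, 2.88]. Speed limits (rad/s): [2.39, 2.39, 3.01, 3.14, 3.14, 3.14].

INTERFACE

Orientations are given as a unit quaternion [w, x, y, z].
In Python, from rig import * gives the robot as it stands.
- The arm moves only by the tool arm_command, never from a script. Its argument "steps" is a list that holds one entry, the list of rows, each a list of 7 numbers: the opening, from 0 (shut) to 1 (fully open), then the shift along the tool's x, y, z each as a share of 0.05 m, from -1 to 1, then the turn, a rotation vector about the tool's x, y, z each as a share of 0.15 rad, from -1 to 1. A call has 1 to 8 rows; each row shifts and turns the commanded pose from where the row before left it, along the tool's axes as they then stand; what a row does not reach is not made up. A row lasts 1/8 s, in which the tool goes at most 62.5 mm and 10.7 degrees, less where a joint would pass 70% of its speed; a pose out of reach is approached as far as the arm can. A call with a number of a shift or a turn outside -1 to 1 is refused whole. A call with a gripper value outside its range is refused whole. The fingers move at their own pace and stop on an object; "squeeze" is the grip in N (left out, the last holds). Time passes only in rows, so rows that do not move let the fingers close. It gives the time, the measured TCP pose, the force, the opening and the grip force at its end, in the units of the state.
- sense(): the state, without advancing time (a new reading comes with each control period).
- capture(name): name is "scene" or "top"; returns the picture (420x560x3 uint8, red, green, blue); there is no depth.
- get_calibration(name): a dict with "intrinsics" (3x3 intrinsics, pixels), "rvec" (rotation vector, rad) and "tvec" (3), from world to camera coordinates, as OpenCV has them. Camera axes: x right, y down, z forward; pixel columns grow to the right and rows downward; lengths in mm; the calibration is good to about 2 mm. A picture is of the moment at which its call begins. get_calibration takes no time and is no camera call.
- finish_job(): hands the job in; it is judged then, once.
The state is a dict: "time_s": time; "joints": joint angles; "dq": joint speeds; "tau": joint torques, N m; "eef_pos": TCP position; "ee_rot": TCP orientation; "force": force on the tool from outside, world axes, zero at the start; "wrist_torque": the same for the moment, N m; "grip_width": opening from 0.0 (shut) to 1.0 (fully open); "grip_force": force on a finger pad.
Only numpy, scipy, OpenCV 4.12 (cv2) and the standard library are available. Lean on these libraries where they do the work, as an engineer would, in place of code of your own. Each camera call takes 0.05 s, during which the arm holds its last target. There are 200 camera calls.

## Working session

There is one attempt and no reset: what is moved stays moved. The work goes in short steps, Python scripts to look and compute and a tool call to move; the robot and the scene stay as the last step left them, time stands still between calls to the robot, and variables do not carry over. Pictures are saved under pics/ and viewed, at most 10 in all, crops included, and the job is handed in when it is done.

Besides the shell and the picture viewer there is one more tool, called after "Emit:" in YAML: its name, and indented under it one key for each argument. arm_command: Moves the arm, as the interface text tells. Its arguments: {"type":"object","properties":{"steps":{"type":"array"},"squeeze":{"type":"number"}},"required":["steps"]}

```bash
mkdir -p pics; ls
python3 - <<'E'
from rig import *
import cv2
for n in("scene","top"):
    cv2.imwrite(f"pics/{n}0.png",capture(n)[:,:,::-1]); c=get_calibration(n); print(n,c)
print(sense())
E
```

```text
pics
scene {'intrinsics': array([[493.06289998,   0.        , 279.74451601],
       [  0.        , 493.06289998, 208.27544288],
       [  0.        ,   0.        ,   1.        ]]), 'rvec': array([ 2.04362115,  0.90410403, -0.45722455]), 'tvec': array([-406.11140448, -115.31848219, 1658.64270182])}
top {'intrinsics': array([[544.75905692,   0.        , 284.87350615],
       [  0.        , 544.75905692, 210.58799439],
       [  0.        ,   0.        ,   1.        ]]), 'rvec': array([ 2.13192957, -2.18590901,  0.14969049]), 'tvec': array([  34.14083714,  545.23843538, 1475.55983333])}
{'time_s': 0.1, 'joints': array([ 9.33593065e-01,  3.13392518e-01,  1.49833879e+00, -1.72879644e-06,
        1.33100862e+00, -2.23405508e-01]), 'dq': array([-8.40587138e-04, -4.08778530e-04, -1.03113022e-03, -1.75306516e-03,
       -1.50433631e-03, -3.45245727e-05]), 'tau': array([ 1.92666230e-03, -4.12899148e+01, -2.60138905e+01, -2.19626463e-04,
        3.09693271e-03,  1.71739401e-05]), 'eef_pos': array([210.98421928, 480.51253779, 244.80148223]), 'ee_rot': array([-2.38528406e-04,  2.05425673e-01,  9.78672552e-01, -5.21694233e-04]), 'force': array([-0.04174507,  1.08794754, -0.76443881]), 'wrist_torque': array([-0.01982805, -0.0128583 ,  0.00215392]), 'grip_force': 0.0, 'grip_width': 1.0015195891031463}
```

View pics/scene0.png

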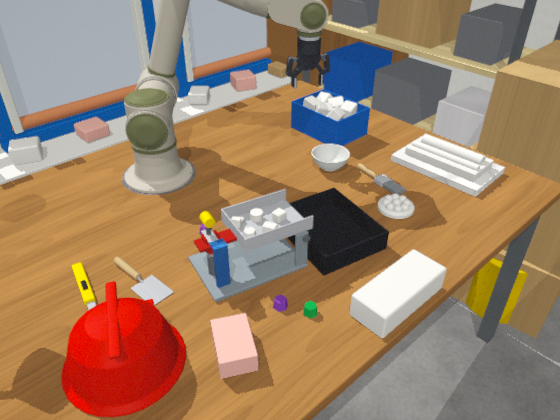

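View pics/top0.png

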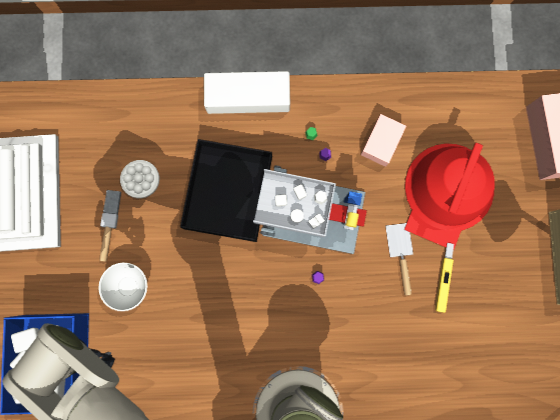

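The scene view shows the tray with the knob at about (208,219), the keeper at (220,245) and the tub to the right. In the top view the knob is at (353,219), the keeper at (354,198), and the tub is left of the tray. I'll zoom in to measure.

Run:
```python
import cv2,numpy as np
a=cv2.imread("pics/scene0.png")[185:295,185:315]; b=cv2.imread("pics/top0.png")[155:265,250:380]
f=lambda i:cv2.resize(i,None,fx=3,fy=3,interpolation=cv2.INTER_CUBIC)
cv2.imwrite("pics/crop.png",np.hstack([f(a),f(b)]))
```

```text
(no output)
```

View pics/crop.png

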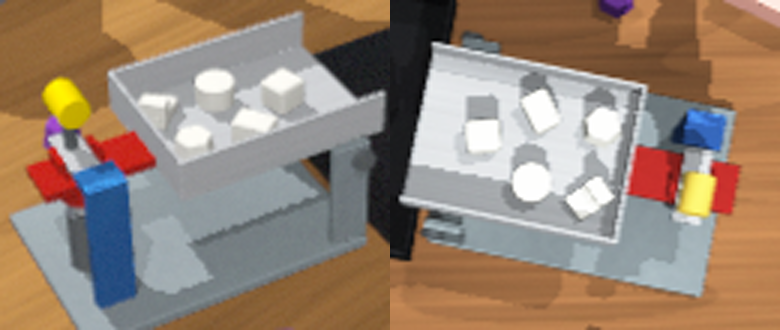

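```bash
cat > h.py <<'E'
import numpy as np,cv2
from rig import *
from scipy.spatial.transform import Rotation as R
from scipy.optimize import least_squares
C={n:get_calibration(n) for n in("scene","top")}
def proj(n,P): c=C[n]; return cv2.projectPoints(np.float64(P).reshape(-1,3),c["rvec"],c["tvec"],c["intrinsics"],None)[0][:,0]
def blob(im,lo,hi,box):
    h=cv2.cvtColor(im,cv2.COLOR_RGB2HSV); m=cv2.inRange(h,lo,hi); k=np.zeros_like(m); x0,y0,x1,y1=box; k[y0:y1,x0:x1]=255
    v,u=np.nonzero(m&k); return np.array([u.mean(),v.mean()]),len(u)
def tri(px):
    return least_squares(lambda p:np.concatenate([proj(n,p)[0]-px[n] for n in px]),[400,0,100]).x
E
cat > m.py <<'E'
from h import *
ims={n:cv2.imread(f"pics/{n}0.png")[:,:,::-1].copy() for n in C}
kb={"scene":blob(ims["scene"],(22,150,100),(35,255,255),(195,205,225,235)),"top":blob(ims["top"],(22,150,100),(35,255,255),(340,205,365,235))}
print(kb); k=tri({n:kb[n][0] for n in kb}); print("knob",k)
print("keeper",tri({"scene":(219.7,244),"top":(355,197)}))
obs=[("scene",(-18,-115,166),kb["scene"][0]),("top",(-18,-115,166),kb["top"][0]),("scene",(44,-115,136),(219.7,244)),("top",(44,-115,136),(355,197.5)),
("top",(90,-131,12),(365,191.7)),("top",(-90,-131,12),(353.3,254)),("scene",(-90,-131,12),(189,256.7)),("scene",(90,131,12),(307.3,265))]
def W(q,P): return R.from_euler("z",q[2]).apply(P)+[q[0],q[1],q[3]]
f=lambda q:np.concatenate([proj(n,W(q,P))[0]-p for n,P,p in obs])
for y0 in(0,1.5,3,-1.5):
    s=least_squares(f,[k[0],k[1],y0,0],x_scale=[100,100,1,10],loss="soft_l1"); print(s.cost,s.x)
    if s.cost<60: print(f(s.x).reshape(-1,2).round(1)); q=s.x
print("knob",W(q,[-18,-115,166]),"hinge",W(q,[0,100,100]),"xdir",W(q,[1,0,0])-W(q,[0,0,0]))
E
python3 m.py
```

```text
{'scene': (array([206.7037037, 218.9047619]), 189), 'top': (array([350.484375, 219.578125]), 64)}
knob [ 501.38579551 -144.42376527  165.09651649]
keeper [ 565.4143019  -159.69161181  134.93184936]
32.77431958422691 [ 5.33079795e+02 -4.30998145e+01 -1.37202875e-01 -4.05127196e+00]
[[-3.3  2.4]
 [ 4.3  1. ]
 [-3.   0.7]
 [ 0.5  0.9]
 [-8.3 -2. ]
 [-2.7 -1.2]
 [ 1.5 -0.9]
 [ 2.6 -8.9]]
32.77431958457137 [ 5.33080148e+02 -4.30998148e+01 -1.37206140e-01 -4.05137268e+00]
[[-3.3  2.4]
 [ 4.3  1. ]
 [-3.   0.7]
 [ 0.5  0.9]
 [-8.3 -2. ]
 [-2.7 -1.2]
 [ 1.5 -0.9]
 [ 2.6 -8.9]]
32.77431958910111 [ 5.33079406e+02 -4.30998010e+01 -1.37199401e-01 -4.05123479e+00]
[[-3.3  2.4]
 [ 4.3  1. ]
 [-3.   0.7]
 [ 0.5  0.9]
 [-8.3 -2. ]
 [-2.7 -1.2]
 [ 1.5 -0.9]
 [ 2.6 -8.9]]
32.774319589812805 [ 5.33079374e+02 -4.30998025e+01 -1.37199090e-01 -4.05121949e+00]
[[-3.3  2.4]
 [ 4.3  1. ]
 [-3.   0.7]
 [ 0.5  0.9]
 [-8.3 -2. ]
 [-2.7 -1.2]
 [ 1.5 -0.9]
 [ 2.6 -8.9]]
knob [ 499.52007794 -154.55729959  161.94878051] hinge [546.7562802   55.96049347  95.94878051] xdir [ 0.99060296 -0.13676907  0.        ]
```

```bash
cat > m2.py <<'E'
from h import *
ims={n:cv2.imread(f"pics/{n}0.png")[:,:,::-1].copy() for n in C}
kb={"scene":blob(ims["scene"],(20,110,70),(36,255,255),(195,205,225,235)),"top":blob(ims["top"],(20,110,70),(36,255,255),(340,205,365,235))}
print(kb); ks,kt=kb["scene"][0],kb["top"][0]
print("knob",tri({"scene":ks,"top":kt}),tri({"scene":ks,"top":(352.7,219.6)}))
obs=[("scene",(-18,-115,166),ks),("top",(-18,-115,166),(352.7,219.6)),("scene",(44,-115,136),(219.7,244)),("top",(44,-115,136),(355,197.5)),
("top",(72,131,145),(265,170)),("top",(-72,131,145),(254.3,221.7)),("top",(72,-60,145),(335.7,183.3)),("top",(-72,-60,145),(325,235.7)),
("scene",(-72,-60,145),(185+109/3,185+72/3)),("scene",(72,131,145),(185+384/3,185+94/3))]
def W(q,P): return R.from_euler("z",q[2]).apply(P)+[q[0],q[1],q[3]]
f=lambda q:np.concatenate([proj(n,W(q,P))[0]-p for n,P,p in obs])
s=least_squares(f,[530,-40,-.14,0],x_scale=[100,100,1,10],loss="soft_l1"); print(s.cost,s.x)
print(f(s.x).reshape(-1,2).round(1)); q=s.x
print("knob",W(q,[-18,-115,166]),"hinge",W(q,[0,100,100]))
E
python3 m2.py
```

```text
{'scene': (array([206.74876847, 218.75862069]), 203), 'top': (array([351.74468085, 219.34042553]), 141)}
knob [ 502.43662718 -146.29236209  167.00898053] [ 502.36162213 -147.56189952  167.55169689]
7.026610601990324 [ 5.45619514e+02 -3.85692567e+01 -2.23963287e-01 -1.78263701e+00]
[[-0.   1. ]
 [-1.  -0.2]
 [-1.6 -0.1]
 [-0.4 -0. ]
 [-1.  -2. ]
 [-1.7  0.3]
 [ 0.4 -1. ]
 [ 0.7  1. ]
 [-2.1 -0.2]
 [ 0.1  0. ]]
knob [ 502.52806549 -146.69939603  164.21736299] hinge [567.82908032  58.9332314   98.21736299]
```

```bash
cat >> h.py <<'E'
YAW=-.22; KN=np.array([502.4,-147,166.]); HG=np.array([567.8,58.9,100.])
def down(yaw): # tool x=-stand x, y=stand y, z down
    a=yaw; x=[-np.cos(a),-np.sin(a),0]; y=[-np.sin(a),np.cos(a),0]; return R.from_matrix(np.array([x,y,[0,0,-1]]).T)
def cur():
    s=sense(); q=s["ee_rot"]; return s["eef_pos"],R.from_quat([q[1],q[2],q[3],q[0]]),s
def rows(p1,R1,n,g,p0=None,R0=None):
    if p0 is None: p0,R0,_=cur()
    rv=(R0.inv()*R1).as_rotvec()/n; out=[]
    for i in range(n):
        Ri=R0*R.from_rotvec(rv*i); sh=Ri.inv().apply((np.array(p1)-p0)/n)/50
        out.append([g]+list((np.r_[sh,rv/.15]).round(2)))
    print(str(out).replace("np.float64(","").replace(")",""))
E
python3 - <<'E'
from h import *
rows([502,-147,280],down(YAW),16,.6)
E
```

```text
[[0.6, -0.65, -0.57, -0.04, -0.0, -0.0, -0.08], [0.6, -0.64, -0.58, -0.04, -0.0, -0.0, -0.08], [0.6, -0.63, -0.59, -0.04, -0.0, -0.0, -0.08], [0.6, -0.63, -0.6, -0.04, -0.0, -0.0, -0.08], [0.6, -0.62, -0.6, -0.04, -0.0, -0.0, -0.08], [0.6, -0.61, -0.61, -0.04, -0.0, -0.0, -0.08], [0.6, -0.61, -0.62, -0.04, -0.0, -0.0, -0.08], [0.6, -0.6, -0.62, -0.04, -0.0, -0.0, -0.08], [0.6, -0.59, -0.63, -0.04, -0.0, -0.0, -0.08], [0.6, -0.58, -0.64, -0.04, -0.0, -0.0, -0.08], [0.6, -0.57, -0.65, -0.04, -0.0, -0.0, -0.08], [0.6, -0.57, -0.65, -0.04, -0.0, -0.0, -0.08], [0.6, -0.56, -0.66, -0.04, -0.0, -0.0, -0.08], [0.6, -0.55, -0.67, -0.04, -0.0, -0.0, -0.08], [0.6, -0.54, -0.67, -0.04, -0.0, -0.0, -0.08], [0.6, -0.53, -0.68, -0.04, -0.0, -0.0, -0.08]]
```

Emit:
arm_command:
  steps:
    - [[0.6,-0.65,-0.57,-0.05,0,0,-0.08],[0.6,-0.64,-0.58,-0.05,0,0,-0.08],[0.6,-0.63,-0.59,-0.05,0,0,-0.08],[0.6,-0.63,-0.6,-0.05,0,0,-0.08],[0.6,-0.62,-0.6,-0.05,0,0,-0.08],[0.6,-0.61,-0.61,-0.05,0,0,-0.08],[0.6,-0.61,-0.62,-0.05,0,0,-0.08],[0.6,-0.6,-0.62,-0.05,0,0,-0.08]]
  squeeze: 60

```text
time_s: 1.1
eef_pos: [356.9, 165.5, 265.3]
ee_rot: [-0.0, 0.158, 0.987, -0.0]
force: [0.3, 0.5, -0.5]
grip_width: 0.605
grip_force: 0.0
```

Emit:
arm_command:
  steps:
    - [[0.6,-0.59,-0.63,-0.04,0,0,-0.08],[0.6,-0.58,-0.64,-0.04,0,0,-0.08],[0.6,-0.57,-0.65,-0.04,0,0,-0.08],[0.6,-0.57,-0.65,-0.04,0,0,-0.08],[0.6,-0.56,-0.66,-0.04,0,0,-0.08],[0.6,-0.55,-0.67,-0.04,0,0,-0.08],[0.6,-0.54,-0.67,-0.04,0,0,-0.08],[0.6,-0.53,-0.68,-0.04,0,0,-0.08]]

```text
time_s: 2.1
eef_pos: [501.5, -148.4, 281.1]
ee_rot: [-0.0, 0.111, 0.994, 0.0]
force: [-0.2, 0.1, -0.3]
grip_width: 0.603
grip_force: 0.0
```

Run:
```python
from h import *
p,r,s=cur(); print(p,s["joints"],r.as_matrix().round(3),s["force"])
rows([502.4,-147,190],down(YAW),4,.6)
```

```text
[ 501.53661076 -148.37048106  281.06667919] [-5.11888828e-01  2.85022009e-01  1.44136293e+00  5.28853384e-05
  1.41578184e+00 -1.86110915e+00] [[-0.976  0.22  -0.   ]
 [ 0.22   0.976  0.   ]
 [ 0.001  0.    -1.   ]] [-0.24158555  0.13141726 -0.27717857]
[[0.6, -0.0, 0.01, 0.46, 0.0, -0.0, -0.0], [0.6, -0.0, 0.01, 0.46, 0.0, -0.0, -0.0], [0.6, -0.0, 0.01, 0.46, 0.0, -0.0, -0.0], [0.6, -0.0, 0.01, 0.46, 0.0, -0.0, -0.0]]
```

Emit:
arm_command:
  steps:
    - [[0.6,0,0.01,0.45,0,0,0],[0.6,0,0.01,0.45,0,0,0],[0.6,0,0.01,0.45,0,0,0],[0.6,0,0,0.45,0,0,0]]

```text
time_s: 2.6
eef_pos: [501.3, -145.5, 190.3]
ee_rot: [-0.0, 0.111, 0.994, 0.0]
force: [0.4, 1.0, -0.2]
grip_width: 0.599
grip_force: 0.0
```

Run:
```python
from h import *
ims=[]
p,r,s=cur(); print(p)
for n in C:
    im=capture(n)[:,:,::-1].copy(); u,v=proj(n,KN)[0]; t=proj(n,p)[0]; print(n,(u,v),t)
    u,v=int(u),int(v); ims.append(cv2.resize(im[v-65:v+65,u-65:u+65],None,fx=3,fy=3,interpolation=cv2.INTER_CUBIC))
cv2.imwrite("pics/c2.png",np.hstack(ims))
```

```text
[ 501.34782189 -145.4659367   190.26540468]
scene (np.float64(206.5087926410323), np.float64(219.20842730429024)) [205.92847601 210.5777393 ]
top (np.float64(351.9517622249906), np.float64(219.37963239563882)) [352.62201134 218.71388259]
```

View pics/c2.png

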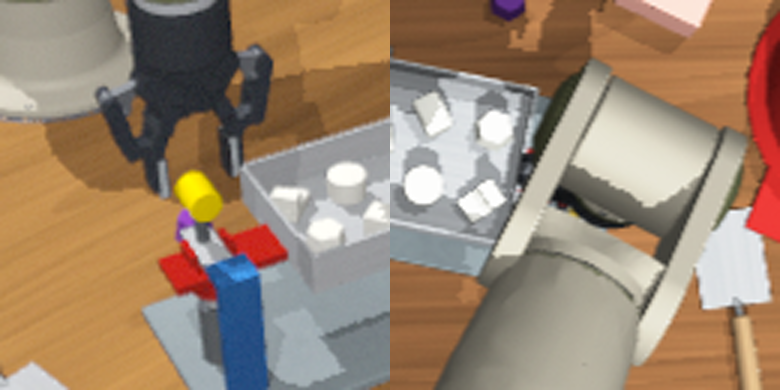

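The fingers straddle the knob, one on each side of the roller at crop (198,195). I'll descend and close.

Emit:
arm_command:
  steps:
    - [[0.6,-0.02,-0.01,0.3,0,0,0],[0.6,0,0,0.3,0,0,0],[0.6,0,0,0,0,0,0],[0.1,0,0,0,0,0,0],[0.1,0,0,0,0,0,0],[0.1,0,0,0,0,0,0],[0.1,0,0,0,0,0,0],[0.1,0,0,0,0,0,0]]
  squeeze: 70

```text
time_s: 3.7
eef_pos: [502.7, -146.2, 162.0]
ee_rot: [0.001, 0.111, 0.994, -0.0]
force: [-1.4, 2.8, 5.9]
grip_width: 0.306
grip_force: 68.8
```

Emit:
arm_command:
  steps:
    - [[0.1,0.09,0,0,0,0,0],[0.1,0.09,0,0,0,0,0],[0.1,0.09,0,0,0,0,0],[0.1,0.09,0,0,0,0,0],[0.1,0,0,0,0,0,0],[0.1,0,0,0,0,0,0]]

```text
time_s: 4.45
eef_pos: [486.5, -142.5, 162.0]
ee_rot: [0.003, 0.111, 0.994, -0.0]
force: [10.2, 1.6, 0.7]
grip_width: 0.308
grip_force: 68.7
```

Run:
```python
from h import *
ims=[]
p,r,s=cur(); print(p,r.inv().apply(s["force"]),s["wrist_torque"])
im=capture("scene")[:,:,::-1].copy(); cv2.imwrite("pics/c3.png",cv2.resize(im[165:295,140:270],None,fx=4,fy=4,interpolation=cv2.INTER_CUBIC))
# arc about hinge, rigid with tray
ax=R.from_euler("z",YAW).apply([1,0,0]); off=p-HG; print(R.from_euler("z",-YAW).apply(off))
pp,Rp=p,r; D=.8; n=32
out=[]
for i in range(1,n+1):
    t=D*i/n; Q=R.from_rotvec(-t*ax); pn=HG+Q.apply(off); Rn=Q*r
    out.append(list(np.r_[Rp.inv().apply(pn-pp)/50,(Rp.inv()*Rn).as_rotvec()/.15].round(3)));pp,Rp=pn,Rn
print(out[0],out[-1],pp,Rp.as_matrix().round(2))
```

```text
[ 486.46105555 -142.53895221  162.03583468] [-9.56976695  3.78372479 -0.66775544] [ 0.30708606 -1.48343691 -0.06026278]
[ -35.41852181 -214.33432685   62.03583468]
[np.float64(-0.001), np.float64(0.032), np.float64(-0.107), np.float64(0.167), np.float64(-0.0), np.float64(-0.001)] [np.float64(-0.001), np.float64(0.032), np.float64(-0.107), np.float64(0.167), np.float64(-0.0), np.float64(-0.001)] [510.35893358 -35.6704259  296.9748171 ] [[-0.98  0.15 -0.15]
 [ 0.22  0.68 -0.7 ]
 [-0.01 -0.72 -0.7 ]]
```

View pics/c3.png

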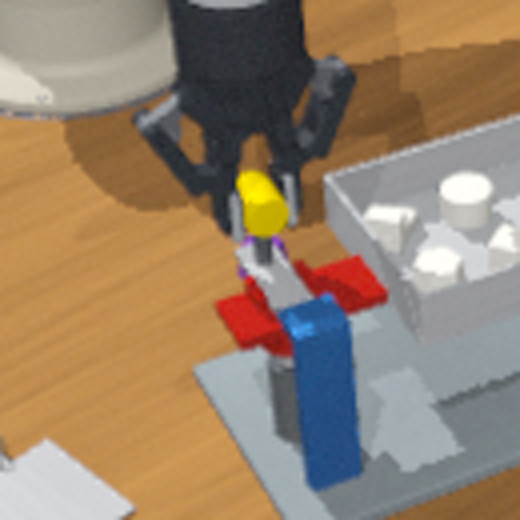

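The pads hold the knob at crop (262,200). It has slid about 16.6 mm at 9.6 N, which is more than the 12 mm engagement. I'll start lifting along the arc.

Emit:
arm_command:
  steps:
    - [[0.1,0,0.03,-0.1,0.16,0,0],[0.1,0,0.03,-0.1,0.16,0,0],[0.1,0,0.03,-0.1,0.16,0,0],[0.1,0,0.03,-0.11,0.17,0,0]]

```text
time_s: 5.0
eef_pos: [487.6, -135.9, 181.8]
ee_rot: [-0.003, 0.111, 0.993, -0.049]
force: [9.4, -0.2, -5.1]
grip_width: 0.306
grip_force: 69.4
```

Run:
```python
from h import *
p,r,s=cur(); print(p,r.inv().apply(s["force"]),s["wrist_torque"],s["joints"],r.as_matrix().round(3))
```

```text
[ 487.59050888 -135.8761976   181.78946406] [-9.18368922  2.39150391  4.92776359] [ 0.42778301 -1.52677546  0.08879483] [-0.45776882  0.32987471  1.65203516 -0.10395582  1.13480193 -1.76368829] [[-0.975  0.219 -0.017]
 [ 0.22   0.971 -0.096]
 [-0.004 -0.098 -0.995]]
```

Emit:
arm_command:
  steps:
    - [[0.1,0,0.03,-0.11,0.17,0,0],[0.1,0,0.03,-0.11,0.17,0,0],[0.1,0,0.03,-0.11,0.17,0,0],[0.1,0,0.03,-0.11,0.17,0,0],[0.1,0,0.03,-0.11,0.17,0,0],[0.1,0,0.03,-0.11,0.17,0,0],[0.1,0,0.03,-0.11,0.17,0,0],[0.1,0,0.03,-0.11,0.17,0,0]]

```text
time_s: 6.0
eef_pos: [491.9, -115.7, 222.1]
ee_rot: [-0.015, 0.109, 0.983, -0.149]
force: [10.5, 3.3, -7.3]
grip_width: 0.303
grip_force: 69.3
```

```bash
cat > st.py <<'E'
from h import *
p,r,s=cur(); print(p,r.inv().apply(s["force"]),s["wrist_torque"],s["joints"],s["grip_width"])
o=R.from_euler("z",-YAW).apply(p-HG); print(o,np.hypot(o[1],o[2]),"tray",np.arctan2(o[2],-o[1])-np.arctan2(62.0,214.3),"tool",np.arccos(-r.as_matrix()[2,2]))
E
python3 st.py
```

```text
[ 491.92797128 -115.68603217  222.1362525 ] [-9.48167347  7.42762252  5.40775784] [ 1.11915158 -1.59111893  0.42454374] [-0.32093596  0.306974    1.59748089 -0.31822097  1.2199471  -1.56280972] 0.30345292238542454
[ -35.94347531 -186.93558771  122.1362525 ] 223.29840601195247 tray 0.2971091321619459 tool 0.30010826431587323
```

Emit:
arm_command:
  steps:
    - [[0.1,0,0.03,-0.11,0.17,0,0],[0.1,0,0.03,-0.11,0.17,0,0],[0.1,0,0.03,-0.11,0.17,0,0],[0.1,0,0.03,-0.11,0.17,0,0],[0.1,0,0.03,-0.11,0.17,0,0],[0.1,0,0.03,-0.11,0.17,0,0],[0.1,0,0.03,-0.11,0.17,0,0],[0.1,0,0.03,-0.11,0.17,0,0]]

```text
time_s: 7.0
eef_pos: [498.0, -88.1, 257.4]
ee_rot: [-0.026, 0.106, 0.963, -0.247]
force: [10.5, 4.6, -8.3]
grip_width: 0.308
grip_force: 69.4
```

```bash
python3 st.py
```

```text
[498.00931852 -88.07618975 257.40105555] [-9.2481228   9.98347261  3.99112818] [ 1.78736503 -1.6349098   0.65111552] [-0.17538063  0.32387509  1.5301112  -0.51676545  1.34268915 -1.39240926] 0.3084666190917525
[ -36.03398955 -158.6640828   157.40105555] 223.49358706622982 tray 0.49977752155278155 tool 0.5025566854747208
```

Emit:
arm_command:
  steps:
    - [[0.1,0,0.03,-0.11,0.17,0,0],[0.1,0,0.03,-0.11,0.17,0,0],[0.1,0,0.03,-0.11,0.17,0,0],[0.1,0,0.03,-0.11,0.17,0,0],[0.1,0,0.03,-0.11,0.17,0,0],[0.1,0,0.03,-0.11,0.17,0,0],[0.1,0,0.03,-0.11,0.17,0,0],[0.1,0,0.03,-0.11,0.17,0,0]]

```text
time_s: 8.0
eef_pos: [505.5, -54.2, 286.2]
ee_rot: [-0.038, 0.102, 0.933, -0.343]
force: [10.7, 5.0, -10.5]
grip_width: 0.307
grip_force: 69.5
```

Emit:
arm_command:
  steps:
    - [[0.1,0,0.03,-0.11,0.17,0,0],[0.1,0,0.03,-0.11,0.17,0,0],[0.1,0,0.03,-0.11,0.17,0,0],[0.1,0,0.03,-0.11,0.17,0,0],[0.1,0,0,0,0,0,0],[0.1,0,0,0,0,0,0],[0.1,0,0,0,0,0,0],[0.1,0,0,0,0,0,0]]

```text
time_s: 9.0
eef_pos: [509.8, -35.5, 297.7]
ee_rot: [-0.043, 0.1, 0.914, -0.39]
force: [10.5, 4.1, -12.9]
grip_width: 0.307
grip_force: 69.6
```

```bash
python3 st.py
python3 - <<'E'
from h import *
a=[cv2.resize(capture(n)[y:y+150,x:x+150,::-1],None,fx=2.66,fy=2.66,interpolation=cv2.INTER_CUBIC) for n,x,y in(("scene",190,145),("top",180,115))]
cv2.imwrite("pics/c4.png",np.hstack(a))
E
```

```text
[509.78835189 -35.54974285 297.70463413] [-9.40867285 13.65926537  4.33949331] [ 2.62408702 -1.67708424  0.95756325] [ 0.03308701  0.41509927  1.41130496 -0.77414863  1.56980688 -1.21464602] 0.3067607720855733
[ -36.00168764 -104.83312323  197.70463413] 223.77914577201088 tray 0.801617075618573 tool 0.8064915994598081
```

View pics/c4.png

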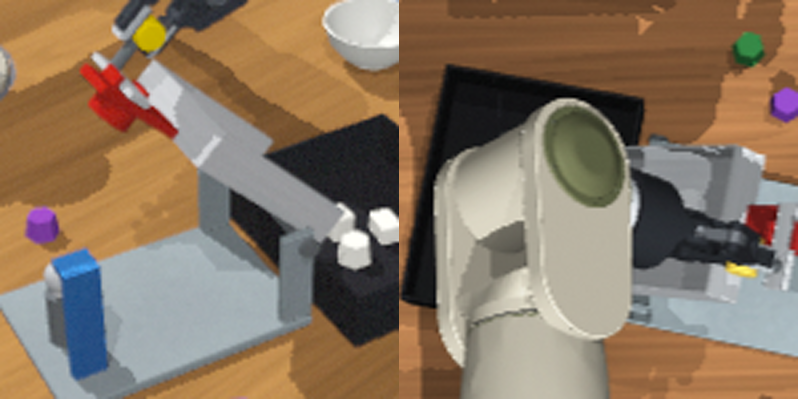

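The tray is up at about 0.80 rad. Three offcuts are visible at the spout and tub, around crop (340-385,220-250). I'll wait a second and look closer at that area.

Emit:
arm_command:
  steps:
    - [[0.1,0,0,0,0,0,0],[0.1,0,0,0,0,0,0],[0.1,0,0,0,0,0,0],[0.1,0,0,0,0,0,0]]

```text
time_s: 9.6
eef_pos: [509.8, -35.5, 297.7]
ee_rot: [-0.043, 0.1, 0.914, -0.39]
force: [10.9, 4.1, -12.7]
grip_width: 0.304
grip_force: 69.6
```

Run:
```python
from h import *
a=[cv2.resize(capture(n)[y:y+w,x:x+w,::-1],(400,400),interpolation=cv2.INTER_CUBIC) for n,x,y,w in(("scene",290,185,100),("top",250,150,80))]
cv2.imwrite("pics/c5.png",np.hstack(a))
```

```text
(no output)
```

View pics/c5.png

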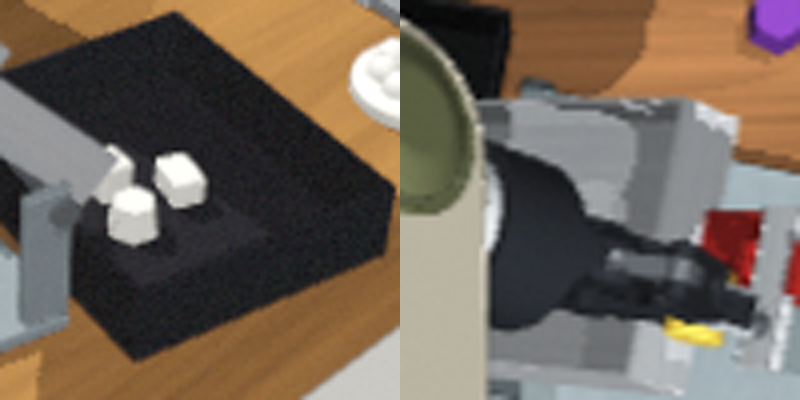

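Run:
```python
from h import *
def st(x,y,z): return R.from_euler("z",YAW).apply([x,y-100,z-100])+HG
for t in(.8,.92):
  c,s_=np.cos(t),np.sin(t)
  for yy in(31,-40,-158):
    for x in(-70,70):
      # tray local (yy, 10 above hinge) -> rotated by -t
      P=st(x,100+yy*c+10*s_,100-yy*s_+10*c); print(t,yy,x,P.round(),[proj(n,P)[0].round() for n in C])
# radial position of wrist in top
p,r,s=cur()
for d in(0,60,120,200,260): print(d,proj("top",p-d*r.as_matrix()[:,2])[0].round())
```

```text
0.8 31 -70 [506. 102.  85.] [array([284., 207.]), array([255., 224.])]
0.8 31 70 [642.  72.  85.] [array([311., 234.]), array([265., 173.])]
0.8 -40 -70 [495.  54. 136.] [array([268., 197.]), array([273., 225.])]
0.8 -40 70 [632.  23. 136.] [array([295., 225.]), array([283., 173.])]
0.8 -158 -70 [477. -26. 220.] [array([238., 178.]), array([306., 228.])]
0.8 -158 70 [614. -57. 220.] [array([265., 206.]), array([316., 173.])]
0.92 31 -70 [505. 100.  81.] [array([283., 208.]), array([256., 224.])]
0.92 31 70 [642.  70.  81.] [array([310., 236.]), array([266., 174.])]
0.92 -40 -70 [496.  58. 138.] [array([269., 195.]), array([271., 225.])]
0.92 -40 70 [633.  28. 138.] [array([297., 223.]), array([282., 173.])]
0.92 -158 -70 [480. -11. 232.] [array([244., 172.]), array([300., 227.])]
0.92 -158 70 [617. -42. 232.] [array([271., 200.]), array([310., 171.])]
0 [311. 211.]
60 [292. 205.]
120 [273. 198.]
200 [245. 189.]
260 [222. 181.]
```

Only three offcuts are visible and the wrist hides the spout from above. Raising the tray a little more, still within the allowed range, should uncover it and shake loose anything stuck.

Emit:
arm_command:
  steps:
    - [[0.1,0,0.03,-0.11,0.17,0,0],[0.1,0,0.03,-0.11,0.17,0,0],[0.1,0,0.03,-0.11,0.17,0,0],[0.1,0,0.03,-0.11,0.17,0,0],[0.1,0,0.03,-0.11,0.17,0,0],[0.1,0,0,0,0,0,0],[0.1,0,0,0,0,0,0],[0.1,0,0,0,0,0,0]]

```text
time_s: 10.7
eef_pos: [515.4, -10.6, 309.4]
ee_rot: [-0.05, 0.097, 0.888, -0.447]
force: [10.5, 2.8, -13.4]
grip_width: 0.304
grip_force: 69.7
```

```bash
python3 st.py
python3 - <<'E'
from h import *
a=[cv2.resize(capture(n)[y:y+w,x:x+w,::-1],(400,400),interpolation=cv2.INTER_CUBIC) for n,x,y,w in(("scene",280,185,80),("top",235,150,80))]
cv2.imwrite("pics/c6.png",np.hstack(a))
E
```

```text
[515.42664125 -10.55462563 309.37076503] [-9.67794825 13.74854595  3.98689988] [ 2.94505405 -1.58900922  1.15416618] [ 0.11033731  0.47202188  1.35726835 -0.87017209  1.67035598 -1.16863811] 0.304217862249009
[-35.95397045 -79.21001033 209.37076503] 223.85339618732377 tray 0.9274899844469056 tool 0.9338026746672994
```

View pics/c6.png

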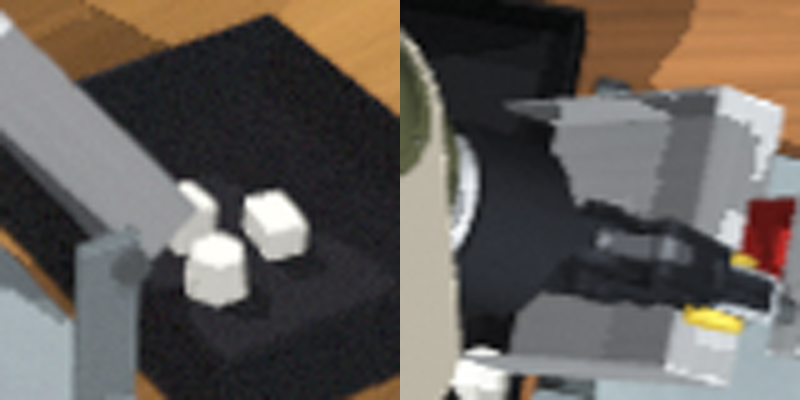

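Run:
```python
from h import *
a=[cv2.resize(capture(n)[y:y+w,x:x+w,::-1],(400,400),interpolation=cv2.INTER_CUBIC) for n,x,y,w in(("scene",170,140,230),("top",150,100,230))]
cv2.imwrite("pics/c7.png",np.hstack(a))
```

```text
(no output)
```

View pics/c7.png

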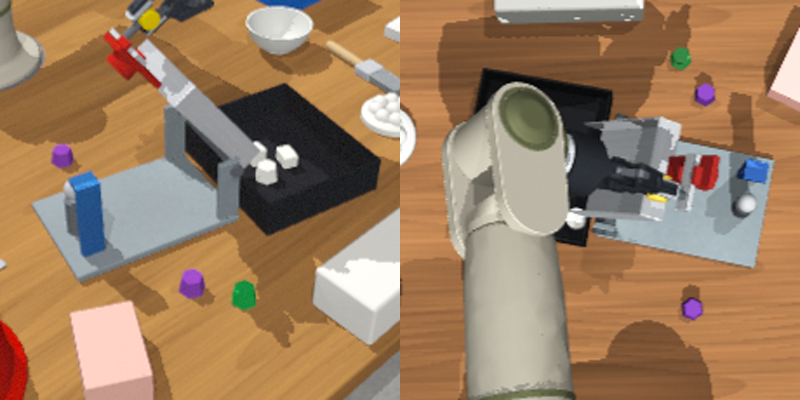

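Four offcuts can be seen in the tub: three in the scene view around crop (255-290,150-175) and one in the top view at (575,218). None lie on the bench, and the visible part of the tray floor, now at 53°, is bare. The fifth is hidden under the wrist. The tub and the other things haven't moved.

```bash
python3 -c "
from rig import *
print(finish_job())"
```

```text
the job is handed in; nothing more can be done
None
```

I handed the job in with the latch pulled clear and the tray held still at about 53°, but I saw only four of the five offcuts in the tub; the fifth was hidden under the wrist and I take it to have slid in too, with none on the bench.

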